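# Set the extending plate stand to its length mark and shut the cam lever, keeping hold

## Robot

A 7-joint arm with a two-finger parallel gripper is mounted at the origin on the work surface. World frame = base frame: x ahead of the robot, y to its left, z up, the work surface at z = 0. Lengths are in m, angles in rad, forces in N, time in s.
With the tool pointing down it reaches from about 0.4 to 0.875 m from the base axis. Payload 19.3 kg.
Tool frame: the origin (TCP) lies at the very end of the fingers, on their centre line; the grasp point (between the pads) lies 19 mm behind it; x points along the fingers, y is the direction in which the jaws open and shut, and the axes are right-handed (so a half turn about x gives the same grasp; the last joint's range is limited). The gripper opens to 85 mm and grips with 20 to 120 N. Pads are 22 mm wide; open, the fingers measure 114 mm over their backs; the gripper's body (76 mm by 85 mm) begins 54 mm behind the grasp point. The pads swing forward as they close: fully open they stand 13 mm farther back than shut.
Start: joints at [-1.373, 0.521, -0.036, 1.599, 0.021, 1.021, -0.113], TCP at [0.165, 0.603, 0.231] pointing down, gripper open.
Joint ranges: [-2.91, 2.91], [-0.3, 2.13], [-1.5, 1.42], [0.17, 2.43], [-1.26, 4.41], [0.16, 1.93], [-2.52, 2.52]. Speed limits (rad/s): [1.89, 1.89, 2.39, 2.39, 3.01, 3.01, 3.01].

## Interface

Orientations are given as [roll, pitch, yaw] about the fixed x, y, z axes, in that order (R = Rz(yaw) Ry(pitch) Rx(roll)).
In Python, from workcell import bot, grab_frame, job_done gives the robot as it stands.
- The arm moves only by the shell command python3 -m pendant 'ROWS' [OPENING] [FORCE]. ROWS is JSON, a list of rows, each a list of 4 numbers: the shift along the tool's x, y, z in mm, then the turn about the tool's x in degrees. A call has 1 to 12 rows; each row shifts and turns the commanded pose from where the row before left it, along the tool's axes as they then stand; what a row does not reach is not made up. A row lasts 1/8 s, in which the tool goes at most 62.5 mm and 10.7 degrees, less where a joint would pass 70% of its speed; a pose out of reach is approached as far as the arm can. A call is refused whole if a number of a shift passes 62.5 or a number of a turn 10.7, either way. A call with a gripper value outside its range is refused whole. OPENING is the opening, from -1 (shut) to 1 (fully open), set as the call begins (- or left out, the last holds). The fingers move at their own pace and stop on an object; FORCE is the grip in N (left out, the last holds). Time passes only in rows, so rows that do not move let the fingers close. It gives the time, the measured TCP pose, the force and the opening at its end, in the units of the state.
- bot.observe(): the state, without advancing time (a new reading comes with each control period).
- grab_frame(name): name is "scene" or "top"; returns a dict with "img" (384x512x3 uint8, red, green, blue), "fovy" (degrees; the focal length in pixels is half the picture's height over the tangent of half this angle, whatever the lens; pixels are square), "cx", "cy" (the principal point, pixels), "R" (3x3) and "t" (3): a world point X has camera coordinates R X + t. Camera axes: x right, y down, z forward; pixel columns grow to the right and rows downward; lengths in m; the calibration is good to about 2 mm. A picture is of the moment at which its call begins. There is no depth.
- job_done(): hands the job in, once; it reports no verdict.
The state is a dict: "clock": time; "qpos": joint angles; "qd": joint speeds; "joint_efforts": joint torques, N m; "position": TCP position; "tool_rot": TCP orientation; "force": force on the tool from outside, world axes, zero at the start; "moment": the same for the moment, N m; "grip_width": finger opening in m.
Only numpy, scipy, OpenCV 4.12 (cv2) and the standard library are available. Lean on these libraries where they do the work, as an engineer would, in place of code of your own. Each camera call takes 0.05 s, during which the arm holds its last target.

## Task

Take the wooden crossbar of the plate stand's sliding leg and draw the leg out until its black pointer is level with the red length mark; then, still holding the leg at the mark by its crossbar, slide your hand along the bar to push the blue cam lever fully shut. The leg springs back and the cam alone does not hold it, so do not let go: finish with the crossbar gripped firmly between the fingers, the leg at the mark and the lever shut. Leave the mark and the crockery around the stand where they are.

Things in the scene. Friction and masses are not known exactly. Their poses are not given: they have to be found in the camera images.
- stand: Fixed plate stand: green painted board 250 (x) by 345 mm (y), top 12 mm above the table. Origin at table height; the board spans x -120 to +130, y -145 to +200 mm. Its +y: the leg draws out; its +x: the lever is pushed shut. Aluminium rail along y in the middle; two brass pegs, tops at 70 mm, at (20,-125) and (80,-125) mm.
- leg (a joint): How far the sliding leg is drawn out along the stand's +y, m: 0 = fully in (where it starts), stop at 0.13. A spring pulls it back in: 3 N at 0 rising to 8 N at 0.13; it runs back when let go, also with the lever shut.
- grip_bar: Pale crossbar on the leg, the part to hold: 180 mm long in the stand's x (-100 to +80), 14 mm thick in y, 40 mm high. Origin: underside, 32 mm above the table; top 72 mm above it. Straddle it from above, a finger on each y side, fingertips 50 to 58 mm above the table (leg's steel plate below, top 32 mm). Fingers 3 mm clear each side slide along it yet draw the leg by its -y face.
- bar_grip (a point): Place to take the bar before the lever is shut: on its mid plane, at bar x = -72 mm, 62 mm above the table (10 mm under the bar's top); where the fingertips' pads should bear. Free on both sides; the open lever is 40 mm or more away in +x.
- leg_index (a point): Tip of the leg's black pointer, at the bar's +x end and on the bar's mid plane, 35 mm above the table; moves with the leg.
- length_mark (a point): Top middle of the red length mark, a clip 24 (x) by 8 mm (y), 22 mm high, on the white scale beside the leg, its middle 17 mm past the pointer's tip in +x. The leg is at the mark when pointer and mark have the same y in the stand's frame. Its place along the scale varies from run to run; a knock can shift it.
- mark (a joint): Place of the length mark along the scale, m: the leg is at the mark when joint leg equals this value.
- cam_lever (a joint): Angle of the blue cam lever, rad: 0 open (starts 0 to 0.09), 0.7 fully shut (stop). It crosses above the bar, 12 mm wide, 75 to 85 mm above the table; fingers straddling the bar push it by moving along bar +x (2 N). It stays where left. At angle a its middle crosses the bar at bar x = 20 + 95 tan(a - 0.4) mm: -20 open, +49 shut.
- lever_pivot (a point): Pivot of the cam lever, on the leg: 20 mm in x and 95 mm in y from the crossbar's middle, 80 mm above the table; a round boss 32 mm wide, top 86 mm above the table; moves with the leg.
- lever_tip (a point): Free end of the cam lever, 118 mm from the pivot, 80 mm above the table, just past the crossbar on its -y side.
- salt_pot: White ceramic salt pot, 30 mm wide, 50 mm high, standing on the board's corner at -x, +y; leave alone.
- teacup: White cup, 80 mm wide, 60 mm high, on the table beyond the stand's +x edge; leave alone.
- saucer: Blue saucer, 140 mm wide, on the table beyond the stand's +x edge; leave alone.
- bud_vase: Green glass bud vase, 56 mm wide, 85 mm high, to the left of the stand; leave alone.
- sugar_jar: Amber jar, 72 mm wide, 85 mm high, to the right of the stand; leave alone.
- bowl: Blue bowl, 130 mm wide, 50 mm high, to the left of the stand; leave alone.

How it is judged:
On the way, in this order (a step that is already met when the one before it is completed fails the run):
1. the leg is drawn out to the length mark (within 6 mm) and held there by its crossbar while the lever is still open (y of leg_index in the frame of length_mark between -0.006 and 0.006 m and value of joint cam_lever below 0.25 rad and contact force between the fingers and grip_bar above 1 N), for 0.2 s.
2. the lever is shut with the leg held at the mark (value of joint cam_lever above 0.62 rad and contact force between the fingers and grip_bar above 1 N and y of leg_index in the frame of length_mark between -0.008 and 0.008 m), for 0.2 s.
At the end, for the whole second after the job is handed in: The leg's pointer is within 6 mm of the length mark and at rest, the cam lever is shut (0.62 rad or more of 0.7), and the fingers still grip the crossbar with more than 12 N in all (more than the spring's pull); nothing has been let go (value of joint cam_lever above 0.62 rad and y of leg_index in the frame of length_mark between -0.006 and 0.006 m and velocity of joint leg between -0.01 and 0.01 m/s and contact force between the fingers and grip_bar above 12 N); the arm keeps its last pose, push and grip.
It fails at once if the lever is moved to shut (past 0.3 rad) while the leg is more than 10 mm off the mark, or the leg slips off afterwards (value of joint cam_lever above 0.3 rad and (y of leg_index in the frame of length_mark above 0.01 m or y of leg_index in the frame of length_mark below -0.01 m)).
It fails at once if the length mark is shifted by more than 5 mm (distance of length_mark from where it was at the start of the episode above 0.005 m).
It fails at once if crockery around the stand is pushed more than 20 mm (distance of any of salt_pot, teacup, saucer, bud_vase, sugar_jar, bowl from where it was at the start of the episode above 0.02 m).
It also fails if it takes over 38 s, if anything falls off the work surface, if the arm or the gripper's body presses on something with over 40 N, if the wrist force passes 120 N, or if a joint passes its speed limit or range.

## Working session

There is one attempt and no reset: what is moved stays moved. The work goes in short steps, Python scripts to look and compute and a shell command to move; the robot and the scene stay as the last step left them, time stands still between calls to the robot, and variables do not carry over. Pictures are saved under pics/ and viewed, and the job is handed in when it is done.

```bash
ls; mkdir -p pics
python3 - <<'E'
from workcell import bot, grab_frame
import cv2,pickle
s=bot.observe();print({k:s[k] for k in("clock","qpos","position","tool_rot","force","grip_width")})
for n in("scene","top"):
    f=grab_frame(n);pickle.dump(f,open(f"f_{n}.pkl","wb"));cv2.imwrite(f"pics/{n}0.png",f["img"][:,:,::-1]);print(n,f["fovy"],f["cx"],f["cy"],f["R"],f["t"])
E
```

```text
pics
{'clock': 0.0, 'qpos': array([-1.37318005,  0.5220017 , -0.03632761,  1.60002623,  0.02118927,
        1.02112841, -0.11279037]), 'position': array([0.16533116, 0.60236343, 0.23072689]), 'tool_rot': array([-1.50544686,  1.56961728, -1.77326859]), 'force': array([0.21195441, 0.18766061, 0.12600146]), 'grip_width': 0.08543957491377098}
scene 56.43242559665042 255.9139954373104 190.53991881890613 [[-0.88680391  0.46188254  0.01559919]
 [ 0.28523471  0.57357799 -0.76788635]
 [-0.36362065 -0.67651519 -0.64039614]] [ 0.55891124 -0.0938669   1.24064182]
top 45.57267603385455 262.04009148808393 183.97974176329836 [[-0.01695406 -0.99970269 -0.01752415]
 [-0.99728161  0.01816477 -0.07141024]
 [ 0.07170733  0.01626582 -0.99729308]] [-0.01334284  0.60808156  1.2717338 ]
```

View pics/scene0.png

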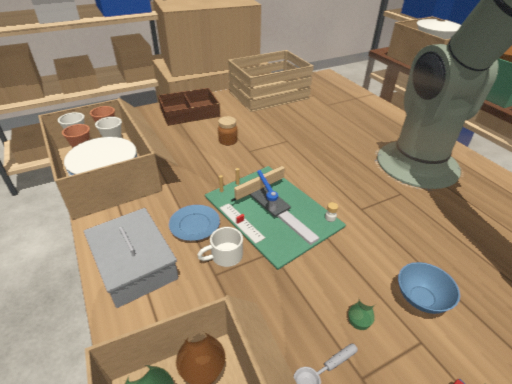

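View pics/top0.png

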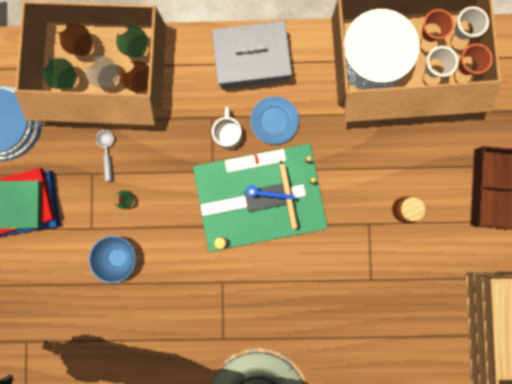

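The robot stands clear of the stand. In the top view the crossbar runs from about (283,165) to (294,229), the lever's pivot is near (252,192), the red mark near (256,158), and the board's corners are near (193,167), (311,145), (327,229) and (209,250). Next I'll measure these.

```bash
cat > h.py <<'E'
import numpy as np,cv2,pickle
def K(f):
    F=f["img"].shape[0]/2/np.tan(np.radians(f["fovy"])/2);return F
def ray(f,u,v,z):
    F=K(f);R=np.array(f["R"]);t=np.array(f["t"])
    d=R.T@np.array([(u-f["cx"])/F,(v-f["cy"])/F,1]);c=-R.T@t
    return c+d*(z-c[2])/d[2]
def proj(f,X):
    p=np.array(f["R"])@np.array(X)+np.array(f["t"]);F=K(f);return np.array([p[0]/p[2]*F+f["cx"],p[1]/p[2]*F+f["cy"]])
E
python3 - <<'E'
from h import *
f=pickle.load(open("f_top.pkl","rb"));im=f["img"];
hsv=cv2.cvtColor(im,cv2.COLOR_RGB2HSV)
x0,y0,x1,y1=180,135,340,260
cv2.imwrite("pics/z1.png",cv2.resize(im[y0:y1,x0:x1,::-1],None,fx=5,fy=5,interpolation=cv2.INTER_CUBIC))
g=f2=pickle.load(open("f_scene.pkl","rb"));cv2.imwrite("pics/z2.png",cv2.resize(g["img"][150:270,190:350,::-1],None,fx=5,fy=5,interpolation=cv2.INTER_CUBIC))
roi=np.zeros(im.shape[:2],np.uint8);roi[y0:y1,x0:x1]=255
m=cv2.inRange(hsv,(65,90,50),(90,255,255))&roi
cs,_=cv2.findContours(m,cv2.RETR_EXTERNAL,cv2.CHAIN_APPROX_NONE);pts=np.vstack([c for c in cs if len(c)>40])
pw=np.array([ray(f,*p[0],.012)[:2] for p in pts]).astype(np.float32)
r=cv2.minAreaRect(pw);print("board",r,cv2.boxPoints(r))
m=(cv2.inRange(hsv,(0,150,90),(6,255,255))|cv2.inRange(hsv,(174,150,90),(180,255,255)))&roi
ys,xs=np.nonzero(m);print("red",len(xs),xs.mean(),ys.mean(),xs.min(),xs.max(),ys.min(),ys.max(),ray(f,xs.mean(),ys.mean(),.022))
m=cv2.inRange(hsv,(10,60,150),(25,170,255))&roi
n,l,st,ce=cv2.connectedComponentsWithStats(m);
for i in range(1,n):
    if st[i,4]>20:print("pale",st[i],ce[i])
E
```

```text
board ((0.5719481706619263, -0.015482515096664429), (0.2430666983127594, 0.3374355137348175), 9.924943923950195) [[ 0.4231538   0.12976304]
 [ 0.4813135  -0.20262256]
 [ 0.7207426  -0.16072807]
 [ 0.6625829   0.17165753]]
red 7 256.2857142857143 159.42857142857142 256 257 157 161 [ 0.67792954 -0.00887939  0.022     ]
pale [ 180  135  160  125 8662] [260.33756638 201.68125144]
pale [280 163  11  31 183] [284.55737705 178.90710383]
pale [286 199  11  30 177] [291.31638418 213.46327684]
```

```bash
sleep 1; ls pics
```

```text
scene0.png
top0.png
z1.png
z2.png
```

View pics/z1.png

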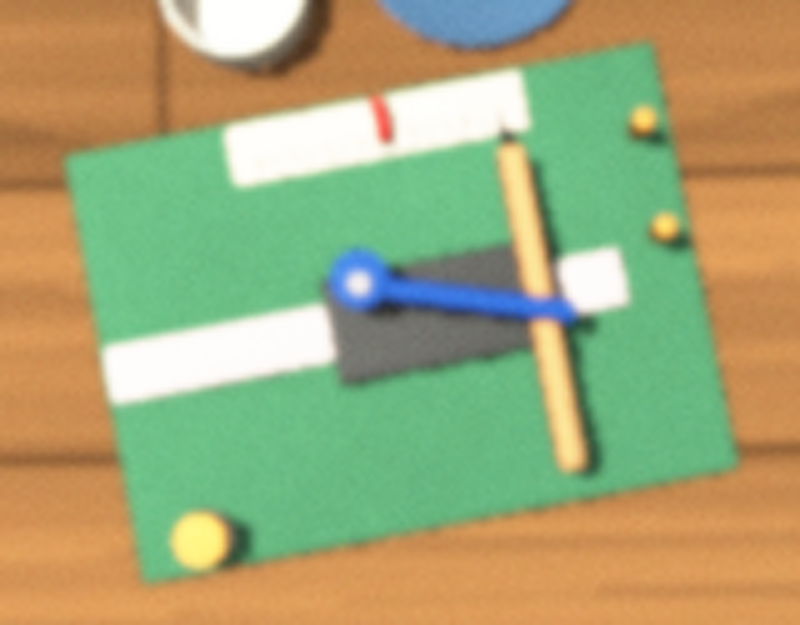

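View pics/z2.png

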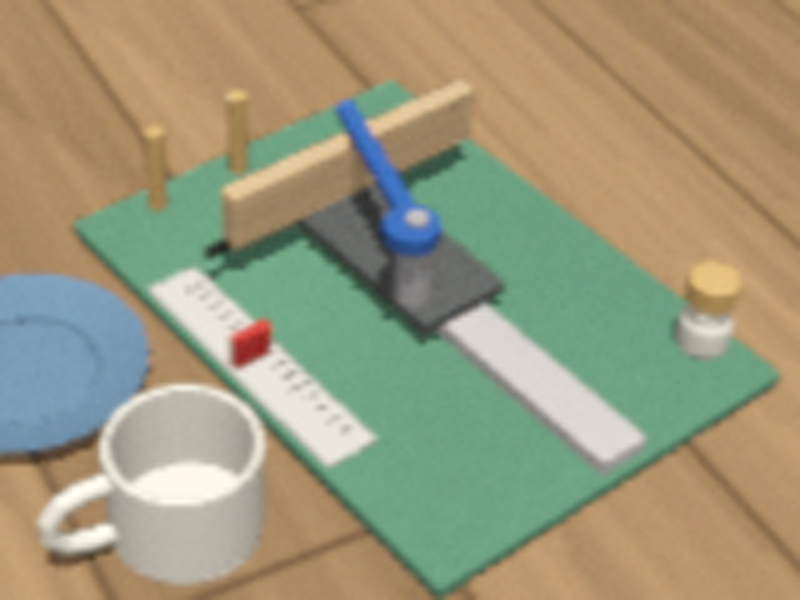

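Run:
```python
from h import *
T=pickle.load(open("f_top.pkl","rb"));S=pickle.load(open("f_scene.pkl","rb"))
a=np.radians(9.925);ex=np.array([np.cos(a),np.sin(a)]);ey=np.array([-np.sin(a),np.cos(a)])
c=np.array([.57195,-.01548])-.005*ex-.0275*ey
print("origin",c)
def st(p):return np.round(1000*np.array([(p[:2]-c)@ex,(p[:2]-c)@ey]),1)
def z1(u,v):return ((u+.5)/5-.5+180,(v+.5)/5-.5+135)
def z2(u,v):return ((u+.5)/5-.5+190,(v+.5)/5-.5+150)
print("cams",-T["R"].T@T["t"],-S["R"].T@S["t"])
# coarse checks
for n,p,z in[("peg1",(645,117),.07),("peg2",(666,225),.07),("pivot",(359,282),.086),("levertip",(572,313),.08),("pointer",(505,132),.035),("barA",(511,145),.072),("barB",(573,472),.072),("salt",(201,540),.05)]:
    print("top",n,st(ray(T,*z1(*p),z)))
for n,p,z in[("pointer",(208,250),.035),("markTL",(232,344),.022),("markTR",(269,322),.022),("barTL",(226,190),.072),("barTLf",(241,196),.072),("barTR",(466,84),.072),("pivot",(417,216),.086),("peg1",(153,130),.07),("peg2",(236,95),.07)]:
    print("scene",n,st(ray(S,*z2(*p),z)))
# weighted red in both
for n,f,(x0,y0,x1,y1) in(("top",T,(180,135,340,260)),("scene",S,(225,205,260,235))):
    im=f["img"].astype(float);w=np.clip(im[...,0]-np.maximum(im[...,1],im[...,2])-60,0,None)
    yy,xx=np.mgrid[:384,:512]
    k=(xx>=x0)&(xx<x1)&(yy>=y0)&(yy<y1)
    if n=="top":k&=(abs(xx-256)<6)&(abs(yy-159)<8)
    w=w*k;u,v=(w*xx).sum()/w.sum(),(w*yy).sum()/w.sum()
    for z in(.012,.022,.015):print(n,"red",u,v,z,st(ray(f,u,v,z)))
# bar edges top: pale mask line fit
hsv=cv2.cvtColor(T["img"],cv2.COLOR_RGB2HSV);m=cv2.inRange(hsv,(10,60,150),(25,170,255))
ys,xs=np.nonzero(m[160:232,278:300]);P=np.array([st(ray(T,x+278,y+160,.072)) for x,y in zip(xs,ys)])
pf=np.polyfit(P[:,0],P[:,1],1);print("bar",pf,P[:,0].min(),P[:,0].max(),P[:,1].mean())
```

```text
origin [ 0.5717647  -0.04343024]
cams [ 0.51500971 -0.04507032  1.31148075] [0.97354176 0.63500169 0.71370455]
top peg1 [  80.9 -125.5]
top peg2 [  20.7 -125.1]
top pivot [20.9 44.3]
top levertip [-16.9 -65.1]
top pointer [ 91.4 -50.6]
top barA [ 79.5 -50.7]
top barB [-101.   -49.4]
top salt [-99.7 157.2]
scene pointer [ 91.3 -50.6]
scene markTL [117.    9.6]
scene markTR [90.3  7.5]
scene barTL [ 77.1 -51.6]
scene barTLf [ 73.3 -42.2]
scene barTR [-99.1 -48.6]
scene pivot [15.7 42.5]
scene peg1 [  78.5 -124.9]
scene peg2 [  19.  -124.5]
top red 255.9348722176422 158.31409727947238 0.012 [115.2  16.2]
top red 255.9348722176422 158.31409727947238 0.022 [113.9  16.1]
top red 255.9348722176422 158.31409727947238 0.015 [114.8  16.2]
scene red 239.91959798994975 217.5481955230699 0.012 [100.5   4.8]
scene red 239.91959798994975 217.5481955230699 0.022 [106.4  13.3]
scene red 239.91959798994975 217.5481955230699 0.015 [102.3   7.4]
bar [ 3.51503272e-04 -4.99492998e+01] -99.2 81.6 -49.952777777777776
```

Run:
```python
from h import *
T=pickle.load(open("f_top.pkl","rb"));S=pickle.load(open("f_scene.pkl","rb"))
a=cv2.resize(T["img"][150:168,246:270,::-1],None,fx=16,fy=16,interpolation=cv2.INTER_NEAREST)
b=cv2.resize(S["img"][208:228,228:252,::-1],None,fx=16,fy=16,interpolation=cv2.INTER_NEAREST)
a=cv2.copyMakeBorder(a,0,b.shape[0]-a.shape[0],0,10,cv2.BORDER_CONSTANT)
cv2.imwrite("pics/mk.png",np.hstack([a,b]))
for r in range(154,164):print(r,[tuple(int(q) for q in T["img"][r,c]) for c in range(253,260)])
```

```text
154 [(204, 163, 123), (219, 138, 103), (228, 137, 101), (223, 167, 131), (225, 209, 177), (238, 237, 216), (246, 245, 231)]
155 [(239, 209, 182), (244, 163, 135), (245, 128, 107), (238, 153, 128), (235, 206, 182), (247, 242, 230), (253, 251, 243)]
156 [(251, 236, 218), (250, 182, 162), (250, 124, 107), (243, 123, 106), (232, 177, 159), (245, 235, 219), (253, 251, 244)]
157 [(253, 245, 234), (252, 203, 185), (251, 132, 115), (246, 104, 92), (233, 151, 135), (238, 219, 198), (251, 247, 237)]
158 [(254, 250, 242), (253, 227, 206), (253, 147, 132), (250, 103, 91), (236, 130, 114), (229, 192, 174), (247, 241, 228)]
159 [(254, 252, 246), (254, 236, 222), (253, 164, 145), (251, 107, 93), (238, 119, 104), (225, 178, 160), (245, 237, 225)]
160 [(254, 252, 247), (254, 241, 229), (253, 182, 163), (250, 107, 95), (237, 105, 93), (220, 167, 149), (242, 234, 219)]
161 [(254, 252, 247), (253, 242, 230), (252, 191, 173), (247, 111, 98), (231, 97, 85), (215, 160, 143), (242, 232, 216)]
162 [(254, 251, 245), (253, 246, 235), (250, 207, 188), (240, 135, 119), (216, 108, 97), (209, 166, 149), (243, 234, 220)]
163 [(253, 251, 244), (253, 249, 241), (250, 232, 215), (236, 189, 168), (216, 168, 148), (224, 198, 181), (245, 238, 225)]
```

View pics/mk.png

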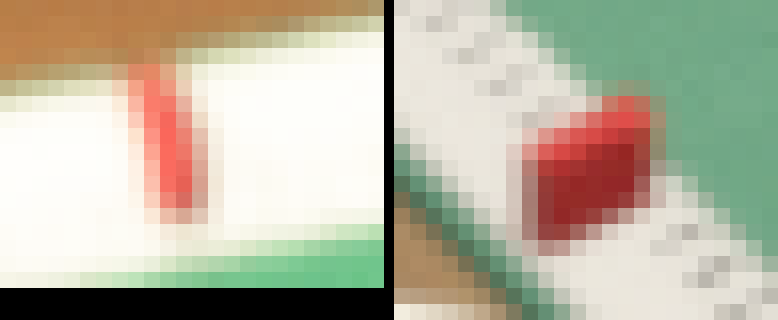

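Run:
```python
from h import *
T=pickle.load(open("f_top.pkl","rb"));S=pickle.load(open("f_scene.pkl","rb"))
a=np.radians(9.925);ex=np.array([np.cos(a),np.sin(a)]);ey=np.array([-np.sin(a),np.cos(a)]);c=np.array([.5717647,-.04343])
def st(p):return np.round(1000*np.array([(p[:2]-c)@ex,(p[:2]-c)@ey]),1)
print(st(ray(T,256.1,158.7,.022)))
print("front top edge",st(ray(S,236.5,218.3,.022)),st(ray(S,243.6,214.7,.022)))
print("back top edge",st(ray(S,236.2,216.7,.022)),st(ray(S,242,213.3,.022)))
for x,y,z in((-72,-50,.062),(-72,16-0,.062)):
    w=c+x/1e3*ex+y/1e3*ey;print("world",w,np.hypot(*w))
from workcell import bot
from scipy.spatial.transform import Rotation as Ro
s=bot.observe();R=Ro.from_euler("xyz",s["tool_rot"]).as_matrix();print(R.round(3))
```

```text
[112.7  15.9]
front top edge [115.7  10.1] [91.5 10.1]
back top edge [112.7   4.4] [91.8  2.9]
world [ 0.50946018 -0.10509155] 0.5201864204929648
world [ 0.49808449 -0.04007929] 0.49969441952846755
[[-0.     0.265  0.964]
 [-0.001  0.964 -0.265]
 [-1.    -0.001  0.   ]]
```

The mark's top lies at 34 mm, because the clip stands on the board. At that height both views agree on mark y ≈ +16 mm. The bar is at y = -50 mm, so the leg must be drawn about 66 mm. The crossbar, pegs and lever match their given places to within about 2 mm.

First I'll turn the tool into the stand's axes and move toward the bar.

```bash
cat >> h.py <<'E'
from scipy.spatial.transform import Rotation as Ro
a=np.radians(9.925);ex=np.array([np.cos(a),np.sin(a)]);ey=np.array([-np.sin(a),np.cos(a)]);c=np.array([.5717647,-.04343])
def st(p):
    p=np.array(p);return np.round(1000*np.array([(p[:2]-c)@ex,(p[:2]-c)@ey]),1)
def rep():
    from workcell import bot
    s=bot.observe();R=Ro.from_euler("xyz",s["tool_rot"]).as_matrix()
    F=np.array(s["force"]);print("t",round(s["clock"],2),"stand xy",st(s["position"]),"z",round(s["position"][2]*1e3,1),"ang(tool y-ey)",np.round(np.degrees(np.arctan2(R[1,1],R[0,1]))-99.925,2),"down",R[:,0].round(3),"F stand",np.round([F[:2]@ex,F[:2]@ey,F[2]],1),"w",round(s["grip_width"]*1e3,1))
E
python3 -m pendant '[[0,0,0,-8.4],[0,0,0,-8.4],[0,0,0,-8.4],[0,-50,35,0],[0,-55,35,0],[0,-55,35,0],[0,-55,35,0],[0,-55,35,0],[0,-58,5,0],[0,-58,5,0],[0,-58,5,0],[0,-58,5,0]]' -0.39 ; python3 -c "from h import *;rep()"
```

```text
clock: 1.6
position: [0.4363, 0.1475, 0.2313]
tool_rot: [0.372, 1.571, 0.544]
force: [0.8, 0.6, -0.2]
grip_width: 0.0262
t 1.6 stand xy [-100.5  211.5] z 231.3 ang(tool y-ey) -0.07 down [ 0.  0. -1.] F stand [ 0.9  0.5 -0.2] w 26.2
```

```bash
python3 -m pendant '[[0,-55,6,0],[0,-55,6,0],[0,-55,6,0],[0,-55,6,0],[40,-40,4,0],[50,0,0,0],[0,0,0,0],[0,0,0,0]]'
python3 - <<'E'
from h import *
rep()
from workcell import grab_frame
o=[]
for n,(x,y,w,h) in(("top",(180,130,180,135)),("scene",(190,130,180,135))):
    f=grab_frame(n);o.append(cv2.resize(f["img"][y:y+h,x:x+w,::-1],None,fx=4.4,fy=4.4,interpolation=cv2.INTER_CUBIC))
    cv2.imwrite(f"pics/a_{n}.png",o[-1])
E
```

```text
clock: 2.6
position: [0.5089, -0.1016, 0.1427]
tool_rot: [-0.193, 1.57, -0.021]
force: [-0.5, 0.1, 0.2]
grip_width: 0.0258
t 2.6 stand xy [-72.  -46.5] z 142.7 ang(tool y-ey) -0.04 down [ 0.001 -0.    -1.   ] F stand [-0.4  0.2  0.2] w 25.8
```

View pics/a_scene.png

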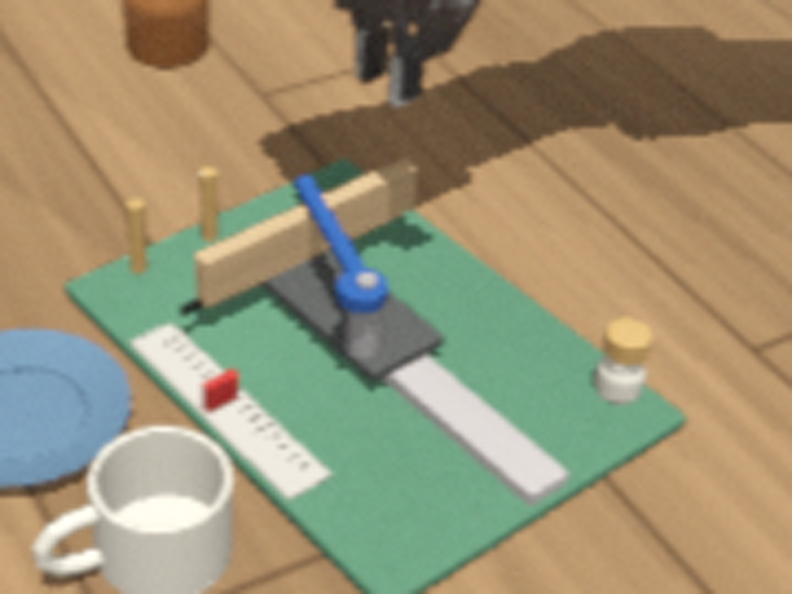

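View pics/a_top.png

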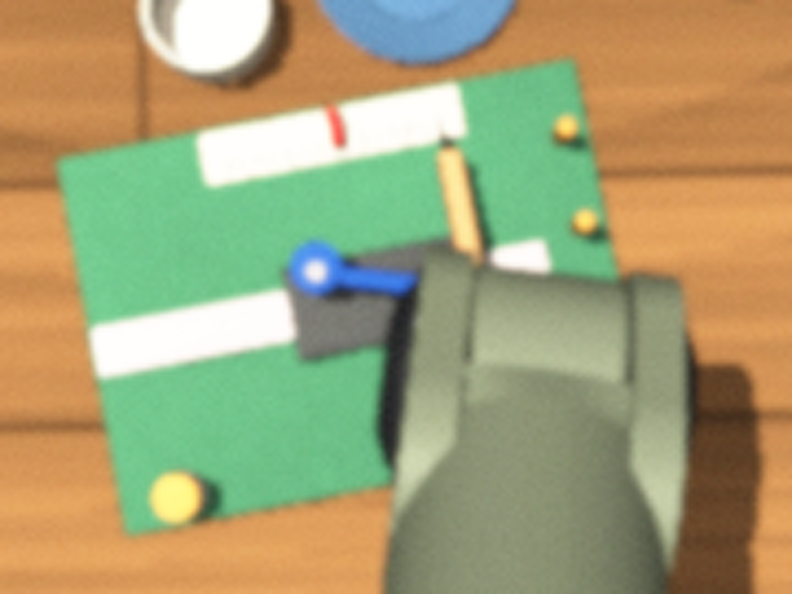

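```bash
python3 -m pendant '[[30,-3.5,0,0],[30,0,0,0],[0,0,0,0],[0,0,0,0]]'
python3 - <<'E'
from h import *
rep()
from workcell import grab_frame
f=grab_frame("scene");cv2.imwrite("pics/b.png",cv2.resize(f["img"][140:220,225:325,::-1],None,fx=7,fy=7,interpolation=cv2.INTER_CUBIC))
pickle.dump(f,open("b.pkl","wb"))
E
```

```text
clock: 3.2
position: [0.5097, -0.1053, 0.0829]
tool_rot: [-0.286, 1.569, -0.113]
force: [0.9, -0.4, 0.1]
grip_width: 0.0259
t 3.2 stand xy [-71.8 -50.3] z 82.9 ang(tool y-ey) -0.06 down [ 0.002 -0.    -1.   ] F stand [ 0.8 -0.5  0.1] w 25.9
```

View pics/b.png

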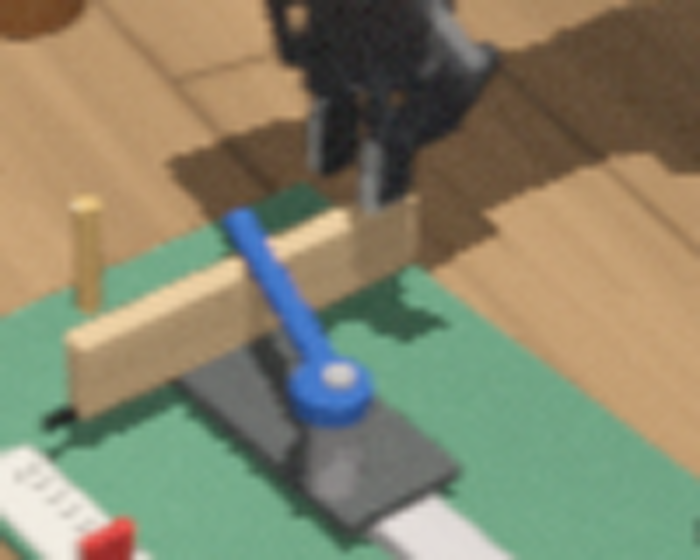

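Run:
```python
from h import *
f=pickle.load(open("b.pkl","rb"))
for x,y,z in((-72,-37,83),(-72,-63,83),(-61,-37,83),(-83,-37,83),(-61,-37,88),(-61,-63,83),(-61,-63,88),(-83,-37,88)):
    w=np.r_[c+x/1e3*ex+y/1e3*ey,z/1e3];p=proj(f,w);print((x,y,z),((p-[225,140]+.5)*7).round(0))
```

```text
(-72, -37, 83) [379. 202.]
(-72, -63, 83) [340. 174.]
(-61, -37, 83) [359. 212.]
(-83, -37, 83) [399. 193.]
(-61, -37, 88) [360. 202.]
(-61, -63, 83) [321. 182.]
(-61, -63, 88) [321. 173.]
(-83, -37, 88) [400. 184.]
```

The fingertips appear at about (365–400, 205) in the crop, where the model puts them, so they straddle the bar. I'll descend.

```bash
python3 -m pendant '[[15,0,0,0],[15,0,0,0],[0,0,0,0]]' ; python3 -c "from h import *;rep()"; python3 -m pendant '[[0,0,0,0],[0,0,0,0],[0,0,0,0]]' -0.53 ; python3 -c "from h import *;rep()"
```

```text
clock: 3.62
position: [0.5081, -0.1053, 0.05]
tool_rot: [2.878, 1.569, 3.05]
force: [0.4, -0.5, 0.5]
grip_width: 0.0262
t 3.62 stand xy [-73.4 -50. ] z 50.0 ang(tool y-ey) -0.07 down [-0.002  0.    -1.   ] F stand [ 0.4 -0.6  0.5] w 26.2
clock: 4.0
position: [0.509, -0.1054, 0.0516]
tool_rot: [-0.249, 1.57, -0.077]
force: [-0.0, 0.0, 0.2]
grip_width: 0.02
t 4.0 stand xy [-72.5 -50.2] z 51.6 ang(tool y-ey) -0.07 down [ 0. -0. -1.] F stand [-0.   0.1  0.2] w 20.0
```

```bash
python3 -m pendant '[[0,6,0,0],[0,8,0,0],[0,10,0,0],[0,12,0,0],[0,12,0,0],[0,10,0,0],[0,6,0,0],[0,2,0,0],[0,0,0,0],[0,0,0,0]]'
python3 - <<'E'
from h import *
rep()
from workcell import grab_frame
for n,(x,y,w,h) in(("top",(225,135,80,60)),("scene",(210,170,100,75))):
    f=grab_frame(n);cv2.imwrite(f"pics/c_{n}.png",cv2.resize(f["img"][y:y+h,x:x+w,::-1],None,fx=8,fy=8,interpolation=cv2.INTER_CUBIC))
    pickle.dump(f,open(f"c_{n}.pkl","wb"))
E
```

```text
clock: 5.25
position: [0.4975, -0.0402, 0.0514]
tool_rot: [-1.458, 1.57, -1.286]
force: [-0.4, -5.9, 2.8]
grip_width: 0.0204
t 5.25 stand xy [-72.6  16. ] z 51.4 ang(tool y-ey) -0.06 down [ 0. -0. -1.] F stand [-1.4 -5.7  2.8] w 20.4
```

View pics/c_top.png

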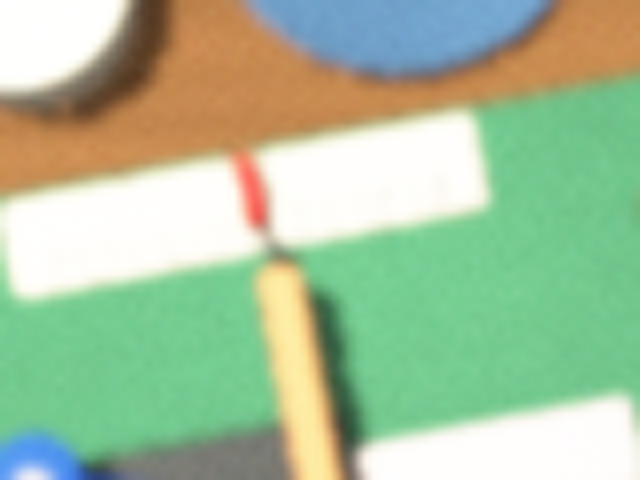

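View pics/c_scene.png

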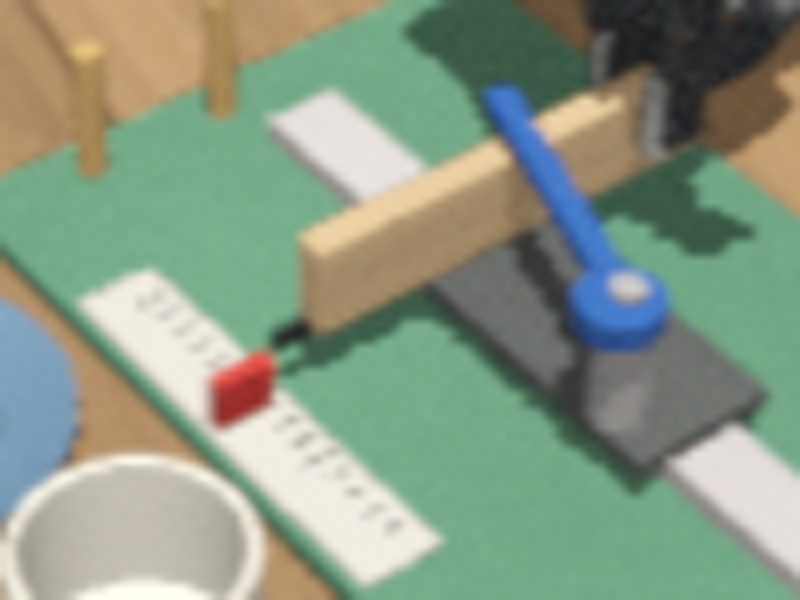

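The pointer tip is now close beside the red mark: in the top crop it is near (267,238), with the mark's lower end near (258,222). I'll measure the gap that is left.

```bash
cat > m.py <<'E'
from h import *
def meas(T,S):
    # top: red centroid at z .034, bar top at .072
    im=T["img"].astype(float);yy,xx=np.mgrid[:384,:512]
    w=np.clip(im[...,0]-np.maximum(im[...,1],im[...,2])-60,0,None)*((abs(xx-256)<6)&(abs(yy-158.5)<5));w[(im[...,1]-im[...,2])>28]=0
    # midline at 34 mm per row
    u,v=(w*xx).sum()/w.sum(),(w*yy).sum()/w.sum();print("mark top",st(ray(T,u,v,.034)))
    h=cv2.cvtColor(T["img"],cv2.COLOR_RGB2HSV);m=cv2.inRange(h,(10,60,150),(25,170,255))
    n,l,s_,ce=cv2.connectedComponentsWithStats(m[165:200,240:300])
    i=1+np.argmax(s_[1:,4]);ys,xs=np.nonzero(l==i)
    P=np.array([st(ray(T,x+240,y+165,.072)) for x,y in zip(xs,ys)]);pf=np.polyfit(P[:,0],P[:,1],1);print("bar top y",P[:,1].mean(),pf,P[:,0].min(),P[:,0].max())
E
python3 - <<'E'
from m import *
T=pickle.load(open("c_top.pkl","rb"));S=pickle.load(open("c_scene.pkl","rb"));meas(T,S)
meas(pickle.load(open("f_top.pkl","rb")),S)
z=lambda u,v:((u+.5)/8-.5+225,(v+.5)/8-.5+135)
print("pointer top",st(ray(T,*z(267,238),.035)))
z=lambda u,v:((u+.5)/8-.5+210,(v+.5)/8-.5+170)
print("pointer scene",st(ray(S,*z(275,338),.035)),"mark front top edge",st(ray(S,*z(213,390),.034)),st(ray(S,*z(270,364),.034)),"back",st(ray(S,*z(213,377),.034)),st(ray(S,*z(262,352),.034)))
E
```

```text
mark top [111.5  15.8]
bar top y 11.8125 [-0.01816585 12.45826624] -4.9 81.7
mark top [111.7  16. ]
bar top y -50.01751412429379 [-3.20862352e-04 -5.00060896e+01] -2.9 76.7
pointer top [94.4 13.7]
pointer scene [91.9 12.4] mark front top edge [123.3  19.9] [100.3  21. ] back [119.7  14.7] [99.  14.6]
```

```bash
python3 -m pendant '[[0,2,0,0],[0,2,0,0],[0,0,0,0],[0,0,0,0],[0,0,0,0],[0,0,0,0]]'
python3 - <<'E'
from m import *
rep()
from workcell import grab_frame
T=grab_frame("top");S=grab_frame("scene");meas(T,S)
for n,f,(x,y,w,h) in(("top",T,(225,135,80,60)),("scene",S,(210,170,100,75))):
    cv2.imwrite(f"pics/d_{n}.png",cv2.resize(f["img"][y:y+h,x:x+w,::-1],None,fx=8,fy=8,interpolation=cv2.INTER_CUBIC))
E
```

```text
clock: 6.1
position: [0.4968, -0.0363, 0.0514]
tool_rot: [-1.824, 1.57, -1.652]
force: [-0.3, -5.8, 2.8]
grip_width: 0.0199
t 6.1 stand xy [-72.7  19.9] z 51.4 ang(tool y-ey) -0.07 down [-0. -0. -1.] F stand [-1.3 -5.6  2.8] w 19.9
mark top [111.4  15.8]
bar top y 15.573513513513516 [-7.14694484e-03  1.58293432e+01] -4.4 80.6
```

View pics/d_top.png

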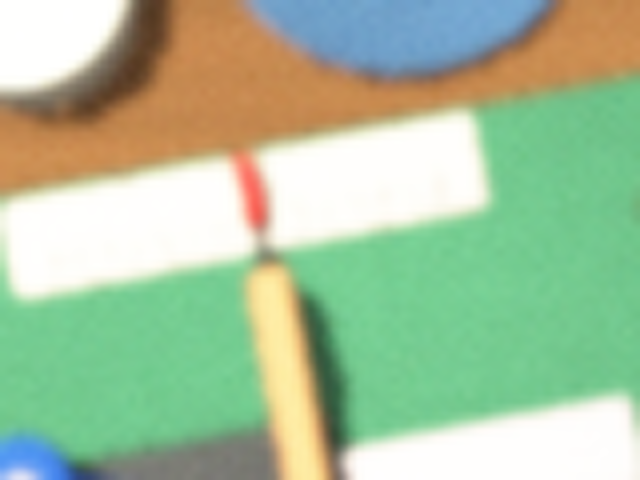

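View pics/d_scene.png

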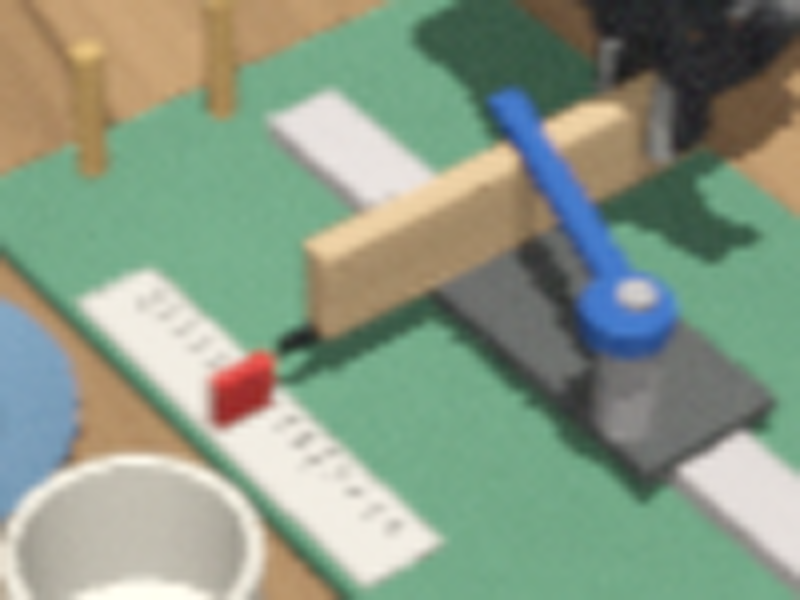

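The pointer is level with the mark, at 15.8 against 15.8 mm in the top view, and the fingers carry 5.6 N. Now I'll slide along the bar.

```bash
python3 -m pendant '[[0,0,4,0],[0,0,6,0],[0,0,6,0],[0,0,6,0],[0,0,6,0],[0,0,6,0],[0,0,6,0],[0,0,6,0],[0,0,6,0],[0,0,4,0],[0,0,0,0],[0,0,0,0]]'
python3 - <<'E'
from m import *
rep()
from workcell import grab_frame
T=grab_frame("top");S=grab_frame("scene")
for n,f,(x,y,w,h) in(("top",T,(225,135,80,60)),("scene",S,(210,170,100,75))):
    cv2.imwrite(f"pics/e_{n}.png",cv2.resize(f["img"][y:y+h,x:x+w,::-1],None,fx=6,fy=6,interpolation=cv2.INTER_CUBIC))
meas(T,S)
E
```

```text
clock: 7.7
position: [0.5515, -0.0268, 0.051]
tool_rot: [-2.872, 1.57, -2.7]
force: [-0.1, -5.1, -3.1]
grip_width: 0.0201
t 7.7 stand xy [-17.1  19.9] z 51.0 ang(tool y-ey) -0.07 down [-0.001 -0.    -1.   ] F stand [-1.  -5.  -3.1] w 20.1
mark top [111.4  15.8]
bar top y 15.7875 [1.02724322e-02 1.50525717e+01] 63.4 80.6
```

View pics/e_top.png

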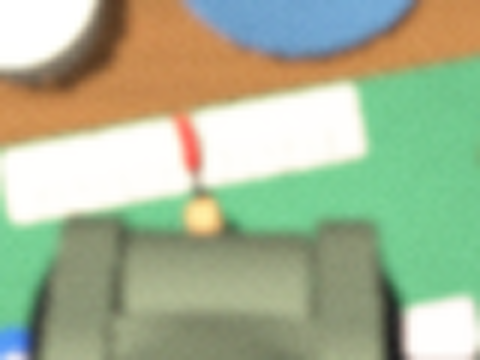

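View pics/e_scene.png

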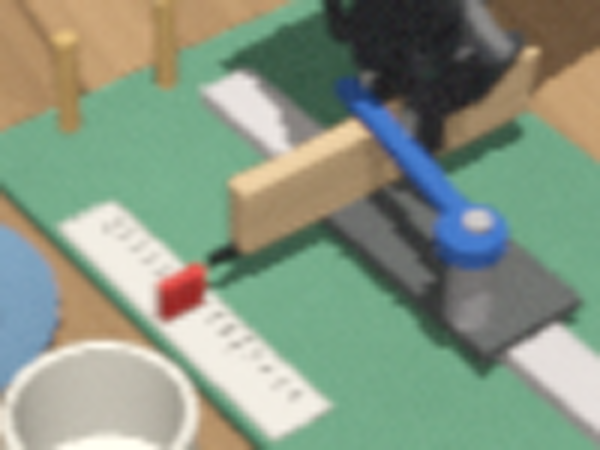

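The leg stays on the mark and the lever is moving with the fingers. I'll carry on sliding.

```bash
python3 -m pendant '[[0,0,5,0],[0,0,6,0],[0,0,6,0],[0,0,6,0],[0,0,6,0],[0,0,5,0],[0,0,2,0],[0,0,0,0],[0,0,0,0]]' ; python3 -c "from h import *;rep()"; python3 -m pendant '[[0,0,2,0],[0,0,2,0],[0,0,0,0],[0,0,0,0]]'
python3 - <<'E'
from m import *
rep()
from workcell import grab_frame
T=grab_frame("top");S=grab_frame("scene")
for n,f,(x,y,w,h) in(("top",T,(225,135,80,60)),("scene",S,(210,170,100,75))):
    cv2.imwrite(f"pics/g_{n}.png",cv2.resize(f["img"][y:y+h,x:x+w,::-1],None,fx=8,fy=8,interpolation=cv2.INTER_CUBIC))
E
```

```text
clock: 8.93
position: [0.5863, -0.0208, 0.0508]
tool_rot: [-3.025, 1.568, -2.854]
force: [-3.4, -6.2, -1.7]
grip_width: 0.0202
t 8.93 stand xy [18.2 19.8] z 50.8 ang(tool y-ey) -0.08 down [-0.002 -0.001 -1.   ] F stand [-4.4 -5.5 -1.7] w 20.2
clock: 9.43
position: [0.5901, -0.0202, 0.0507]
tool_rot: [-3.035, 1.568, -2.863]
force: [-3.7, -6.6, -1.2]
grip_width: 0.0201
t 9.43 stand xy [22.1 19.7] z 50.7 ang(tool y-ey) -0.08 down [-0.003 -0.001 -1.   ] F stand [-4.8 -5.8 -1.2] w 20.1
```

View pics/g_scene.png

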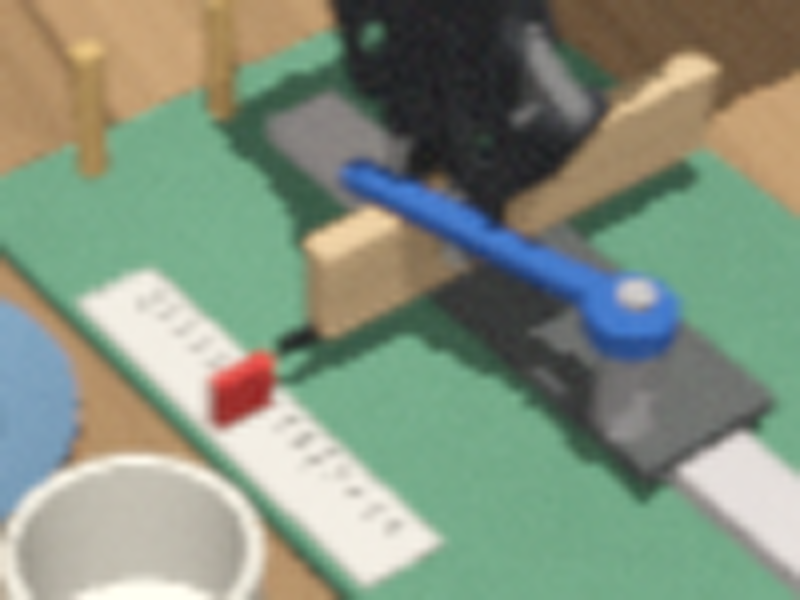

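View pics/g_top.png

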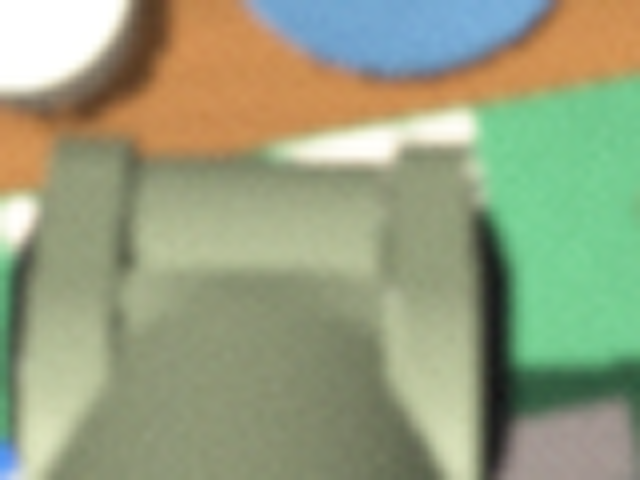

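```bash
cat >> m.py <<'E'
def lev(S,tip,piv,x=210,y=170,k=8):
    z=lambda u,v:((u+.5)/k-.5+x,(v+.5)/k-.5+y)
    t=st(ray(S,*z(*tip),.08));p=st(ray(S,*z(*piv),.086));d=t-p;print("tip",t,"piv",p,"len",np.hypot(*d),"a",.4+np.arctan2(d[0],-d[1]))
E
python3 - <<'E'
from m import *
S=pickle.load(open("c_scene.pkl","rb"));lev(S,(350,173),(635,292))
E
python3 -m pendant '[[0,0,1.5,0],[0,0,1.5,0],[0,0,0,0],[0,0,0,0]]'; python3 -c "from h import *;rep()"
```

```text
tip [50.4 -0.4] piv [ 16.4 108.6] len 114.17968295629481 a 0.7023624023828033
clock: 10.02
position: [0.5927, -0.0198, 0.0507]
tool_rot: [-3.063, 1.567, -2.891]
force: [-6.0, -5.6, 0.5]
grip_width: 0.0199
t 10.03 stand xy [24.7 19.7] z 50.7 ang(tool y-ey) -0.08 down [-0.003 -0.001 -1.   ] F stand [-6.9 -4.5  0.5] w 19.9
```

```bash
python3 -m pendant '[[0,0,1.5,0],[0,0,1.5,0],[0,0,0,0],[0,0,0,0]]'
python3 - <<'E'
from m import *
rep()
from workcell import grab_frame
S=grab_frame("scene");x,y,w,h=210,170,100,75
cv2.imwrite("pics/i.png",cv2.resize(S["img"][y:y+h,x:x+w,::-1],None,fx=8,fy=8,interpolation=cv2.INTER_CUBIC))
E
```

```text
clock: 10.52
position: [0.5935, -0.0198, 0.0503]
tool_rot: [-3.136, 1.563, -2.964]
force: [-19.3, -8.8, 8.1]
grip_width: 0.0204
t 10.53 stand xy [25.5 19.6] z 50.3 ang(tool y-ey) -0.08 down [-0.008 -0.001 -1.   ] F stand [-20.5  -5.3   8.1] w 20.4
```

View pics/i.png

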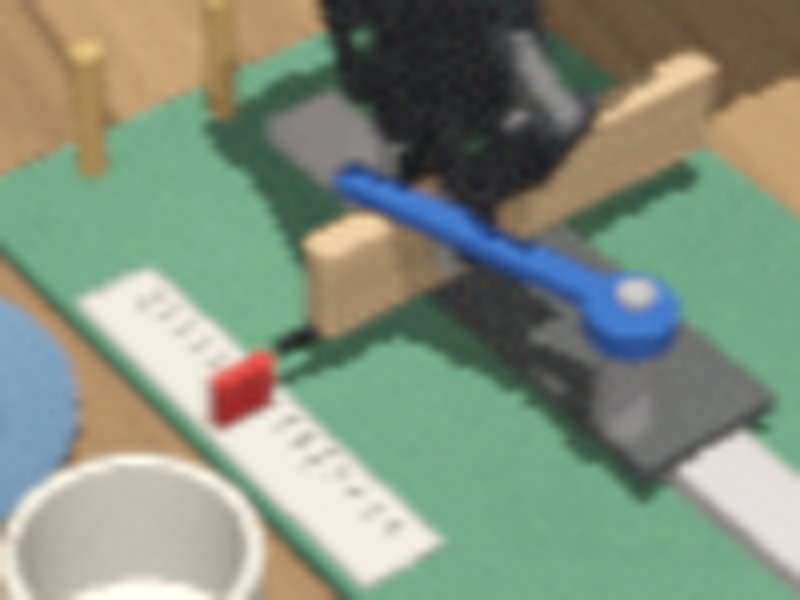

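The force jumped to 20 N at hand x = 25.5, so the lever is on its stop, and the leg is still at the mark. I'll ease off the push and close the grip, shifting 3 mm in -y so the leg stays centred.

```bash
python3 -m pendant '[[0,-1,-1.5,0],[0,-1,0,0],[0,-1,0,0],[0,0,0,0],[0,0,0,0],[0,0,0,0]]' -1 60
python3 - <<'E'
from m import *
rep()
from workcell import grab_frame
T=grab_frame("top");S=grab_frame("scene");pickle.dump((T,S),open("j.pkl","wb"));x,y,w,h=210,170,100,75
cv2.imwrite("pics/j.png",cv2.resize(S["img"][y:y+h,x:x+w,::-1],None,fx=8,fy=8,interpolation=cv2.INTER_CUBIC))
E
```

```text
clock: 11.32
position: [0.5944, -0.0226, 0.0507]
tool_rot: [-3.076, 1.567, -2.904]
force: [-7.9, -7.7, 0.4]
grip_width: 0.0125
t 11.32 stand xy [25.9 16.6] z 50.7 ang(tool y-ey) -0.09 down [-0.004 -0.001 -1.   ] F stand [-9.1 -6.2  0.4] w 12.5
```

View pics/j.png

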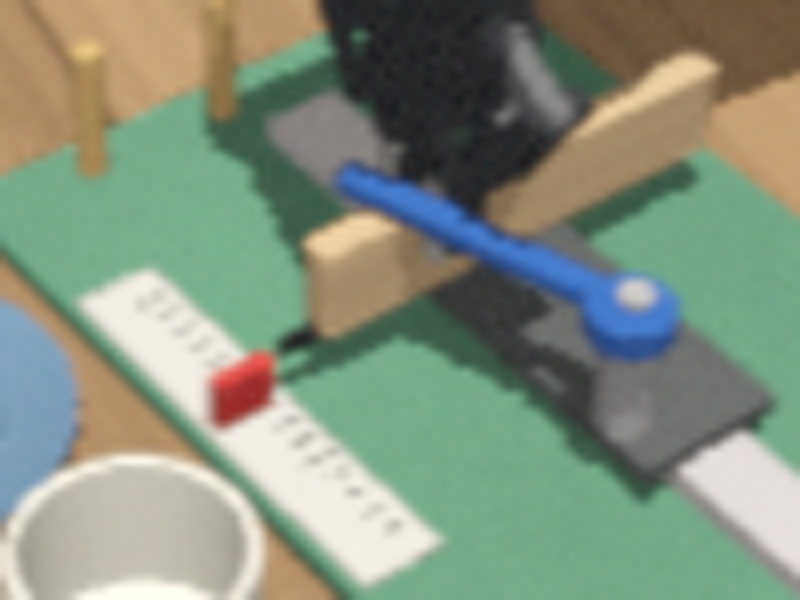

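```bash
python3 -m pendant '[[0,0,0,0],[0,0,0,0],[0,0,0,0],[0,0,0,0]]'
python3 - <<'E'
from m import *
rep()
T,S=pickle.load(open("j.pkl","rb"))
lev(S,(343,174),(635,292))
z=lambda u,v:((u+.5)/8-.5+210,(v+.5)/8-.5+170)
print("pointer",st(ray(S,*z(277,346),.035)),"mark edges",st(ray(S,*z(213,390),.034)),st(ray(S,*z(270,364),.034)),st(ray(S,*z(213,377),.034)),st(ray(S,*z(262,352),.034)))
C=pickle.load(open("c_scene.pkl","rb"))
a=S["img"][205:226,230:246].astype(int);b=C["img"][205:226,230:246].astype(int);print("mark change",abs(a-b).mean())
E
```

```text
clock: 11.92
position: [0.5944, -0.0227, 0.0506]
tool_rot: [-3.071, 1.567, -2.899]
force: [-7.9, -7.9, 0.7]
grip_width: 0.0128
t 11.93 stand xy [25.8 16.6] z 50.6 ang(tool y-ey) -0.09 down [-0.004 -0.001 -1.   ] F stand [-9.1 -6.4  0.7] w 12.8
tip [52.6 -1.4] piv [ 16.4 108.6] len 115.80345417991641 a 0.7179275255069552
pointer [93.7 16.1] mark edges [123.3  19.9] [100.3  21. ] [119.7  14.7] [99.  14.6]
mark change 2.9990079365079363
```

The arm is at rest. The pointer is at y 16.1 mm, with the mark at 16–17 mm. The lever measures about 0.7 rad, and the grip is closed on the bar at 60 N. I'm handing the job in.

```bash
python3 -c "from workcell import job_done;print(job_done())"
```

```text
the job is handed in; nothing more can be done
None
```

I drew the leg out by its crossbar to the red mark and slid along the bar until the lever hit its stop. I then closed the grip at 60 N, with the leg still at the mark, and handed in at about 12 s of the 38 s. No verdict was reported.

**Last checks:**
- **Leg at the mark:** in the scene picture the pointer is at y = 16.1 mm. The mark is at about 16 mm in the top view and 17 mm in the scene view.
- **Lever shut:** the push force jumped to about 20 N at the predicted place. The pictures give about 0.70–0.72 rad, read to a few hundredths.
- **Grip:** the fingers are closed on the bar. They read 12.8 mm on a 14 mm bar, which I put down to give in the pads or linkage. I did not measure the grip force itself.
- **Mark and crockery:** the mark looks unmoved in every picture where it could be seen. I saw nothing touch the crockery, but I did not measure its positions.

**Checks that disagreed or could not be made:**
- **Mark height:** the two views disagreed by about 10 mm in y until I took the mark's top at 34 mm, since the clip stands on the 12 mm board. After that they agreed to about 1 mm.
- **Top view at the end:** the arm hid the pointer and the mark, so the final reading rests on the scene view and the arm's own position.

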